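# Work the flat battery pack out of the counting scale

### The arm

A 6-joint arm with a two-finger parallel gripper is mounted at the origin on the work surface. World frame = base frame: x ahead of the robot, y to its left, z up, the work surface at z = 0. Lengths are in m, angles in rad, forces in N, time in s.
With the tool pointing down it reaches from about 0.25 to 0.775 m from the base axis. Payload 4 kg.
Tool frame: the origin (TCP) lies on the centre line of the jaws, within the pads' length; the fingertips stand 8 mm ahead of it and the grasp point (between the pads) lies 11 mm behind it; y points along the fingers, x is the direction in which the jaws open and shut, and the axes are right-handed (so a half turn about y gives the same grasp; the last joint's range is limited). The gripper opens to 94 mm and grips with 3 to 60 N. Pads are 16 mm wide; open, the fingers measure 119 mm over their backs; the gripper's body (75 mm by 177 mm) begins 78 mm behind the grasp point.
Start: joints at [1.076, 0.087, 1.371, -0, 1.684, -0.103], TCP at [0.21, 0.508, 0.214] pointing down, gripper open.
Joint ranges: [-3.1, 3.1], [-0.76, 2.03], [0.27, 2.55], [-1.08, 4.22], [0.17, 2.65], [-2.57, 2.57]. Speed limits (rad/s): [2.79, 2.79, 3.14, 3.14, 3.14, 3.14].

### API

Orientations are given as [roll, pitch, yaw] about the fixed x, y, z axes, in that order (R = Rz(yaw) Ry(pitch) Rx(roll)).
In Python, from bench import robot gives the robot as it stands.
- The arm moves only by the tool step_arm, never from a script. Its argument "commands" is a list of rows, each an object with "xyz": the shift along the world's x, y, z in m, a list of three; "twist": the turn, a rotation vector about the world's x, y, z in degrees, a list of three. In form: [{"xyz": [tx, ty, tz], "twist": [ax, ay, az]}, ...]. A call has 1 to 12 rows; each row is the pose to reach, as a shift and turn from the pose commanded when the call began; what a row does not reach only later rows make up. A row lasts 1/12 s, in which the tool goes at most 41.7 mm and 7.16 degrees, less where a joint would pass 70% of its speed; a pose out of reach is approached as far as the arm can. A call with a gripper value outside its range is refused whole. "fingers" is the closure in counts, from 0 (fully open) to 255 (shut), set as the call begins (left out, the last holds). The fingers move at their own pace and stop on an object; the grip force is fixed at half the most. Time passes only in rows, so rows that repeat a pose let the fingers close. It gives the time, the measured TCP pose, the force and the opening at its end, in the units of the state.
- robot.get_obs(): the state, without advancing time (a new reading comes with each control period).
- robot.snapshot(name): name is "scene" or "top" or "wrist"; returns (picture, depth): 400x640x3 uint8, red, green, blue; 400x640 float32, m along the optical axis (not along the pixel's ray), 0 where there is no reading.
- robot.camera_info(name): a dict with "fx", "fy", "cx", "cy" (pixels), "R" (3x3) and "t" (3): a world point X has camera coordinates R X + t. Camera axes: x right, y down, z forward; pixel columns grow to the right and rows downward; lengths in m; the calibration is good to about 2 mm. A picture is of the moment at which its call begins: read the wrist's pose just before it. camera_info takes no time and is no camera call; for the wrist camera it gives the pose at the moment of the call.
- robot.close_job(): hands the job in, once; it reports no verdict.
The state is a dict: "time": time; "joint_positions": joint angles; "qvel": joint speeds; "joint_torque": joint torques, N m; "tool_pos": TCP position; "ee_rot": TCP orientation; "wrist_force": force on the tool from outside, world axes, zero at the start; "wrist_torque": the same for the moment, N m; "width": finger opening in m.
Only numpy, scipy, OpenCV 4.12 (cv2) and the standard library are available. Lean on these libraries where they do the work, as an engineer would, in place of code of your own. Each camera call takes 0.05 s, during which the arm holds its last target.

### The job

The counting scale's battery is flat: slide the flat cover on its shoulder fully back off the battery bay, take the pack by the rib on its top and rock it side to side (across the rib, several times each way) until the contact blades let it go. A straight pull only lifts the scale, so keep the scale standing on its feet where it is and leave the other things on the counter alone. Finish still holding the pack upright, just clear above the open bay, so that I can slip the charged one in.

Things in the scene. Friction and masses are not known exactly. Their poses are not given: they have to be found in the camera images.
- scale: benchtop counting scale, light grey, 3 kg, 300 (x) x 340 (y) x 118 high, loose on four rubber feet. Origin: centre of its underside, on the counter; x points from the sloping key panel (front) to the rear, y to its left, z up. Stainless pan on the right; the left shoulder (flat top 105 mm up, y 58 to 170) holds the battery bay. Pulling up at the bay with over 15 to 20 N tips the scale
- bay (a point): middle of the battery pocket's floor, at (-70, 114, 25) mm in the scale's frame, axes as the scale's. The pocket is 83 (x) x 53 (y) and 30 deep; the ledges round its rim are the floor of the wider bay, whose opening is 92 (x) x 96 (y)
- bay_top (a point): 87 mm straight above bay: level with the top of the cover rails, the highest edges round the open bay (the bay's own walls end 7 mm lower). The pack is clear of the bay once its underside is above this
- blades (a point): 14 mm straight above bay, midway between two sprung steel blades that pinch the pack's long sides (at y = -22 and +22) with 20 N each. A straight pull takes some 35 N; rocked about the x axis (side to side in y) the pack slips past them and can rise 1 to 2 mm a swing. Risen about 15 mm, it is free
- cover (a joint): the flat sliding cover, 100 (x) x 103 (y) x 3 mm: 0 = shut over the bay, grows as it slides to the scale's +x (rear), 0.098 m = fully open against its stop. Friction about 2.5 N; it stays where it is left
- cover_bar (a point): middle of the top of the cover's thumb bar: a raised bar 10 (x) x 44 (y) mm that stands 14 mm above the cover. Moves with the cover, 22 mm nearer the front than the cover's centre. Push it, or pinch it front and back
- pack_mid (a point): middle of the battery pack, 38 mm above its underside, axes as the scale's when seated. Black body 80 (x) x 44 (y) x 40 high with a grip rib in the middle of its top: 60 (x) x 14 (y), 36 high, from 2 to 38 mm above this point; pinch the rib across y. Seated, this point is 38 mm above bay, and 41 mm are free on each side of the rib
- pack: the same pack, 0.36 kg; origin at the centre of its underside, which rests on the pocket's floor. Seated it can lean about 0.14 rad to either side in y before the pocket's walls stop it; it then stands on one lower long edge, so its middle rises (22 mm x sine of the lean)
- vial0: clear rigid sample vial with a green cap, 27 across, 60 high, upright on the counter; origin under its centre
- vial1: a like vial, standing on the right rear of the scale's pan
- vial2: a like vial, upright on the counter
- scoop: stainless scoop, 75 wide, 210 long with its handle, 38 high; origin on the underside of the bowl
- gauge: chrome feeler gauge case, 104 x 24 x 13, lying flat; origin under its centre
- stopper: black rubber bin stopper, 46 across, 38 high; origin under its centre

How it is judged:
On the way, in this order (a step that is already met when the one before it is completed fails the run):
1. the cover is slid fully back off the bay (value of joint cover above 0.088 m), for 0.1 s.
2. the pack, still in its pocket, is rocked towards the pan (angle between the z axis of pack and the z axis of scale, either way round above 0.05 rad and y of pack_mid in the frame of bay below -0.0005 m and z of pack_mid in the frame of bay below 0.056 m).
3. the pack, still in its pocket, is rocked the other way (angle between the z axis of pack and the z axis of scale, either way round above 0.05 rad and y of pack_mid in the frame of bay above 0.0005 m and z of pack_mid in the frame of bay below 0.056 m).
At the end, for the whole second after the job is handed in: The robot holds the pack still between its fingers, upright within 0.2 rad, over the bay within 40 mm, its underside 3 to 65 mm above the cover rails and touching nothing of the scale; the cover is open at least 80 mm; the scale stands level on its feet within 30 mm of where it was (value of joint cover above 0.08 m and z of pack_mid in the frame of bay between 0.128 and 0.19 m and horizontal distance between pack_mid and bay below 0.04 m and angle between pack's own z axis and vertical below 0.2 rad and contact force between the fingers and pack above 2 N and contact force between pack and scale below 0.1 N and linear speed of pack below 0.03 m/s and angle between scale's own z axis and vertical below 0.015 rad and distance of scale from where it was at the start of the episode below 0.03 m); the arm keeps its last pose, push and grip.
It fails at once if the scale is lifted or tipped off its feet (tilt over 0.04 rad or raised 10 mm) (angle between scale's own z axis and vertical above 0.04 rad or height (world z) of scale above 0.01 m).
It fails at once if the scale is shoved more than 30 mm (distance of scale from where it was at the start of the episode above 0.03 m).
It fails at once if a bystander is moved more than 40 mm (distance of any of vial0, vial1, vial2, scoop, gauge, stopper from where it was at the start of the episode above 0.04 m).
It also fails if it takes over 61 s, if anything falls off the work surface, if the arm or the gripper's body presses on something with over 40 N, if the wrist force passes 120 N, or if a joint passes its speed limit or range.

## Working session

There is one attempt and no reset: what is moved stays moved. The work goes in short steps, Python scripts to look and compute and a tool call to move; the robot and the scene stay as the last step left them, time stands still between calls to the robot, and variables do not carry over. Pictures are saved under pics/ and viewed, and the job is handed in when it is done.

Besides the shell and the picture viewer there is one more tool, called as name([rows], argument=value, ...), one row to a line, values as JSON. step_arm: Moves the arm, as the interface text tells. Its arguments: {"type":"object","properties":{"commands":{"type":"array"},"fingers":{"type":"number"}},"required":["commands"]}

```bash
mkdir -p pics; ls
python3 - <<'E'
from bench import robot
import cv2,numpy as np
o=robot.get_obs();print(o)
for n in ["scene","top"]:
    p,d=robot.snapshot(n);cv2.imwrite(f"pics/{n}0.png",p[:,:,::-1]);np.save(f"pics/{n}0_d.npy",d);np.save(f"pics/{n}0_p.npy",p)
    print(n,robot.camera_info(n), (d>0).mean())
E
```

```text
pics
{'time': 0.0, 'joint_positions': array([ 1.07589448e+00,  8.79269707e-02,  1.37225625e+00,  1.46030887e-06,
        1.68357848e+00, -1.03108895e-01]), 'qvel': array([-4.11881692e-04,  2.32911937e-04,  8.71689939e-04, -9.23082191e-04,
       -2.77883192e-04, -2.77006031e-05]), 'joint_torque': array([-1.32293040e-03, -3.40180528e+01, -3.02420104e+01,  7.14631914e-02,
        3.30667372e-02, -1.68807342e-04]), 'tool_pos': array([0.20977048, 0.50785164, 0.21231846]), 'ee_rot': array([-1.57057163,  0.00215737,  1.17900378]), 'wrist_force': array([-0.45045365,  0.18912431,  0.05658421]), 'wrist_torque': array([ 0.00645521, -0.01721862, -0.03377843]), 'width': 0.09401060523748968}
scene {'fx': 493.61122736922044, 'fy': 493.61122736922044, 'cx': 313.5017899004513, 'cy': 201.92167256299373, 'R': array([[-0.87936478,  0.47594696, -0.01385894],
       [ 0.28439071,  0.50165384, -0.81698553],
       [-0.38188939, -0.72236965, -0.57649161]]), 't': array([ 0.50099027, -0.02397664,  1.47949333])} 0.995984375
top {'fx': 505.31244889322784, 'fy': 505.31244889322784, 'cx': 327.9943885636381, 'cy': 203.06850249703223, 'R': array([[ 0.02032364, -0.99968057,  0.01502384],
       [-0.99755251, -0.02128134, -0.06660395],
       [ 0.0669024 , -0.01363344, -0.99766638]]), 't': array([-0.09389242,  0.53862959,  1.34246338])} 0.99591796875
```

View pics/scene0.png

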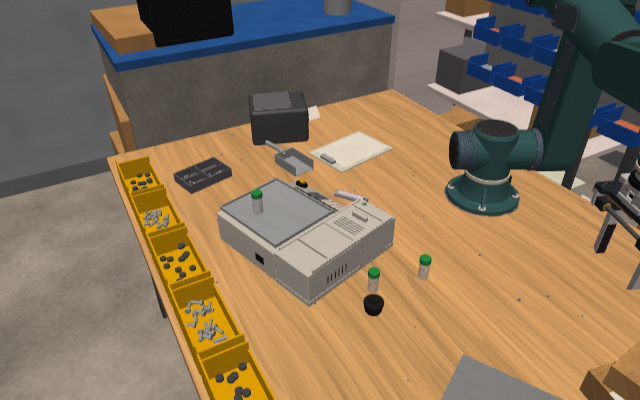

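View pics/top0.png

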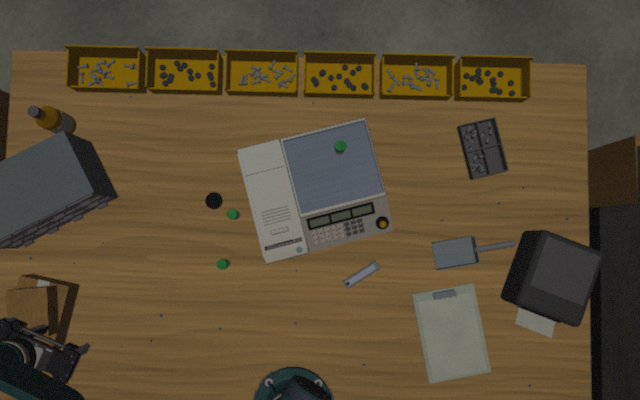

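Run:
```python
import cv2
p=cv2.imread("pics/top0.png");c=p[110:300,195:405];cv2.imwrite("pics/c1.png",cv2.resize(cv2.convertScaleAbs(c,alpha=1.2),None,fx=3.1,fy=3.1,interpolation=cv2.INTER_CUBIC))
p=cv2.imread("pics/scene0.png");c=p[170:310,210:410];cv2.imwrite("pics/c2.png",cv2.resize(c,None,fx=4,fy=4,interpolation=cv2.INTER_CUBIC))
```

```text
(no output)
```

View pics/c1.png

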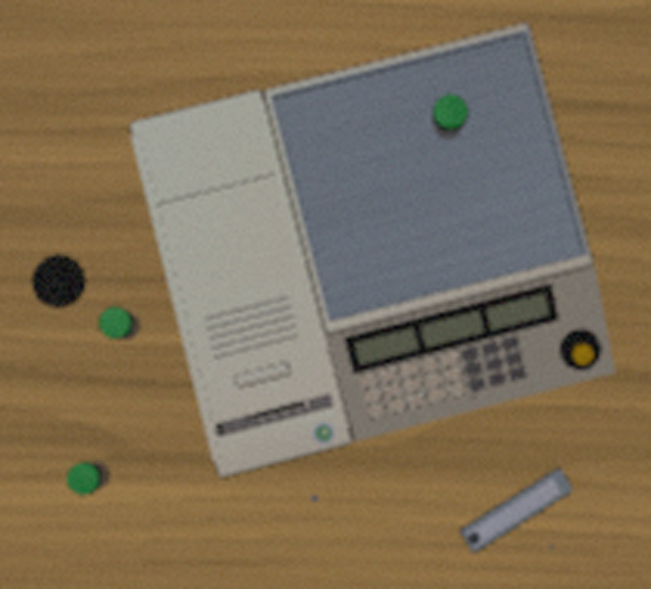

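View pics/c2.png

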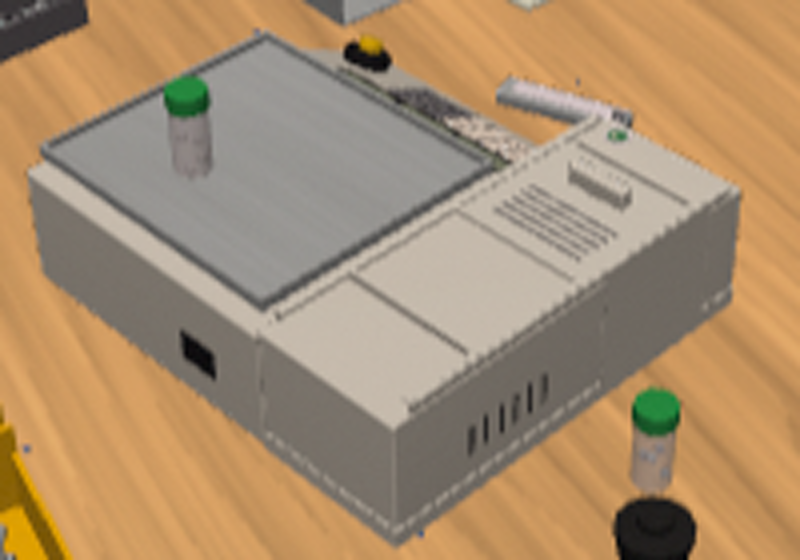

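```bash
cat > h.py <<'E'
import numpy as np,cv2
def ray(ci,uv,z):
    R=np.array(ci['R']);t=np.array(ci['t']);C=-R.T@t
    d=R.T@np.array([(uv[0]-ci['cx'])/ci['fx'],(uv[1]-ci['cy'])/ci['fy'],1.])
    return C+d*(z-C[2])/d[2]
def pt(ci,uv,dep):
    R=np.array(ci['R']);t=np.array(ci['t'])
    return R.T@(np.array([(uv[0]-ci['cx'])/ci['fx']*dep,(uv[1]-ci['cy'])/ci['fy']*dep,dep])-t)
def proj(ci,X):
    c=np.array(ci['R'])@np.array(X)+np.array(ci['t']);return c[0]/c[2]*ci['fx']+ci['cx'],c[1]/c[2]*ci['fy']+ci['cy']
E
python3 - <<'E'
from h import *
from bench import robot
ci=robot.camera_info("top");d=np.load("pics/top0_d.npy")
f=lambda u,v:(u/3.1+195,v/3.1+110)
P={}
for n,u,v,z in [("rearL",133,126,.105),("frontL",221,476,.105),("shFrontR",350,440,.105),("shRearR",263,92,.105),("bar",263,375,.122),("barL",236,382,.122),("barR",291,367,.122),("panRearR",528,27,.11),("vial1cap",450,112,.17),("vialA",116,323,.06),("vialB",84,478,.06),("stopper",58,281,.038),("seam",215,190,.107)]:
    uv=f(u,v);dd=d[int(round(uv[1])),int(round(uv[0]))]
    P[n]=ray(ci,uv,z);print(n,np.round(P[n],4),np.round(pt(ci,uv,dd),4))
def th(a,b):v=P[b]-P[a];return np.degrees(np.arctan2(v[1],v[0]))
print(th("frontL","rearL"),np.linalg.norm(P["rearL"]-P["frontL"]), th("shFrontR","shRearR"),th("barR","barL")-90,th("rearL","panRearR")+90)
E
```

```text
rearL [0.6629 0.1494 0.105 ] [0.6622 0.1488 0.1089]
frontL [0.38   0.0696 0.105 ] [0.3796 0.0703 0.0977]
shFrontR [ 0.411  -0.0337  0.105 ] [ 0.4096 -0.0326  0.0609]
shRearR [0.6934 0.0441 0.105 ] [0.6941 0.0444 0.1013]
bar [0.4618 0.0366 0.122 ] [0.4618 0.0366 0.1217]
barL [0.4558 0.0579 0.122 ] [0.4557 0.0577 0.1243]
barR [0.4686 0.0144 0.122 ] [0.4689 0.0155 0.1051]
panRearR [ 0.7514 -0.172   0.11  ] [ 0.7548 -0.1732  0.0957]
vial1cap [ 0.6686 -0.1071  0.17  ] [ 0.6678 -0.107   0.1745]
vialA [0.5034 0.1658 0.06  ] [0.5033 0.1652 0.0634]
vialB [0.3737 0.1882 0.06  ] [0.3735 0.1888 0.0566]
stopper [0.5391 0.2202 0.038 ] [0.5391 0.22   0.0389]
seam [0.6115 0.0808 0.107 ] [0.6116 0.0809 0.1064]
15.766212576146897 0.2939135116486636 15.392333528036565 16.452564761684798 15.3969091553042
```

step_arm([
  {"xyz": [0.228,-0.478,0.06],"twist": [0,0,38]},
  {"xyz": [0.228,-0.478,0.06],"twist": [0,0,38]},
  {"xyz": [0.228,-0.478,0.06],"twist": [0,0,38]},
  {"xyz": [0.228,-0.478,0.06],"twist": [0,0,38]},
  {"xyz": [0.228,-0.478,0.06],"twist": [0,0,38]},
  {"xyz": [0.228,-0.478,0.06],"twist": [0,0,38]},
  {"xyz": [0.228,-0.478,0.06],"twist": [0,0,38]},
  {"xyz": [0.228,-0.478,0.06],"twist": [0,0,38]},
  {"xyz": [0.228,-0.478,0.06],"twist": [0,0,38]},
  {"xyz": [0.228,-0.478,0.06],"twist": [0,0,38]},
  {"xyz": [0.228,-0.478,0.06],"twist": [0,0,38]},
  {"xyz": [0.228,-0.478,0.06],"twist": [0,0,38]},
], fingers=255)

```text
time: 1.1
tool_pos: [0.4164, 0.0742, 0.2677]
ee_rot: [-1.571, -0.0, 1.842]
wrist_force: [0.4, -0.4, -0.4]
width: 0.0172
```

step_arm([
  {"xyz": [0,0,0],"twist": [0,0,0]},
  {"xyz": [0,0,0],"twist": [0,0,0]},
])

```text
time: 1.27
tool_pos: [0.4167, 0.0742, 0.2673]
ee_rot: [-1.57, -0.001, 1.837]
wrist_force: [-0.1, 0.0, -1.4]
width: 0.004
```

Run:
```python
from bench import robot
import cv2,numpy as np,json
ci=robot.camera_info("wrist");p,d=robot.snapshot("wrist");cv2.imwrite("pics/w1.png",p[:,:,::-1]);np.savez("pics/w1.npz",d=d,p=p,**ci)
```

```text
(no output)
```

View pics/w1.png

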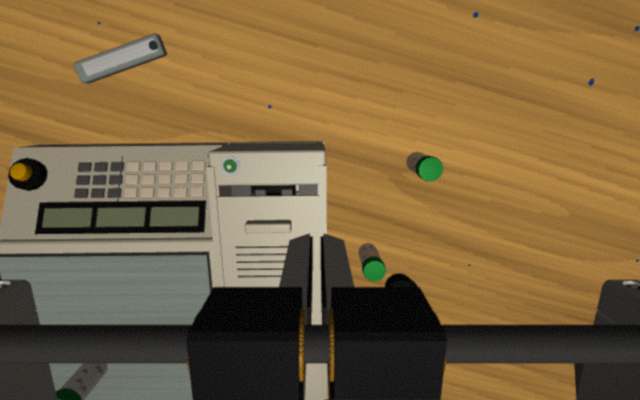

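Run:
```python
from h import *
z=np.load("pics/w1.npz");ci={k:z[k] for k in z.files};d=z['d']
for n,u,v,h in [("barL",290,223,.122),("barR",246,223,.122),("barc",268,223,.122),("frL",324,150,.105),("frR",214,153,.105),("edgeL",329,236,.105),("gapF",270,184,.105),("gapR",270,195,.105),("button",230,166,.106)]:
    print(n,np.round(ray(ci,(u,v),h),4),np.round(pt(ci,(u,v),d[v,u]),4))
p=z['p'];c=p[130:260,200:345];cv2.imwrite("pics/w1c.png",cv2.resize(c,None,fx=4.5,fy=4.5,interpolation=cv2.INTER_CUBIC)[:,:,::-1])
```

```text
barL [0.454  0.0589 0.122 ] [0.4542 0.0589 0.1216]
barR [0.465  0.0189 0.122 ] [0.4653 0.0188 0.1211]
barc [0.4595 0.0389 0.122 ] [0.4599 0.0388 0.1209]
frL [0.3814 0.0722 0.105 ] [0.3817 0.0724 0.1023]
frR [ 0.4114 -0.027   0.105 ] [ 0.4114 -0.027   0.105 ]
edgeL [0.4628 0.1001 0.105 ] [0.4074 0.0788 0.2636]
gapF [0.4266 0.0308 0.105 ] [0.4268 0.0307 0.1041]
gapR [0.4372 0.0333 0.105 ] [0.444  0.0316 0.0798]
button [ 0.4193 -0.0098  0.106 ] [ 0.4191 -0.0096  0.1069]
```

View pics/w1c.png

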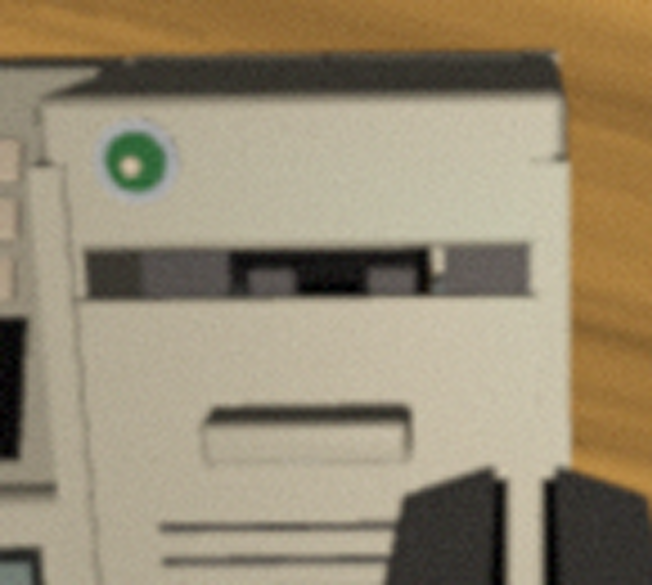

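step_arm([
  {"xyz": [0.024,-0.042,0],"twist": [0,0,0.2]},
  {"xyz": [0.024,-0.042,-0.04],"twist": [0,0,0.2]},
  {"xyz": [0.024,-0.042,-0.08],"twist": [0,0,0.2]},
  {"xyz": [0.024,-0.042,-0.12],"twist": [0,0,0.2]},
  {"xyz": [0.024,-0.042,-0.12],"twist": [0,0,0.2]},
  {"xyz": [0.024,-0.042,-0.12],"twist": [0,0,0.2]},
])

```text
time: 1.82
tool_pos: [0.4375, 0.0358, 0.1451]
ee_rot: [-1.564, -0.003, 1.849]
wrist_force: [0.5, 0.3, 0.2]
width: 0.0006
```

Run:
```python
from bench import robot
import cv2,numpy as np
print(robot.get_obs())
ci=robot.camera_info("wrist");p,d=robot.snapshot("wrist");cv2.imwrite("pics/w2.png",p[:,:,::-1]);np.savez("pics/w2.npz",d=d,p=p,**ci)
```

```text
{'time': 1.8167, 'joint_positions': array([-4.79229692e-02, -1.34064487e-01,  1.72318142e+00,  3.97640357e-04,
        1.56013180e+00, -1.89644636e+00]), 'qvel': array([-0.00610499, -0.0368393 , -0.15278325, -0.00192589, -0.0038528 ,
       -0.00366159]), 'joint_torque': array([-9.98487719e-02, -2.18275344e+01, -2.64559615e+01, -4.09673795e-02,
        1.58613198e-01,  5.34235573e-03]), 'tool_pos': array([0.43745157, 0.03582141, 0.14510688]), 'ee_rot': array([-1.56366981, -0.00282603,  1.84850756]), 'wrist_force': array([0.49783262, 0.2915671 , 0.19859512]), 'wrist_torque': array([ 0.07179472,  0.01547581, -0.00945397]), 'width': 0.0005549635753607658}
```

View pics/w2.png

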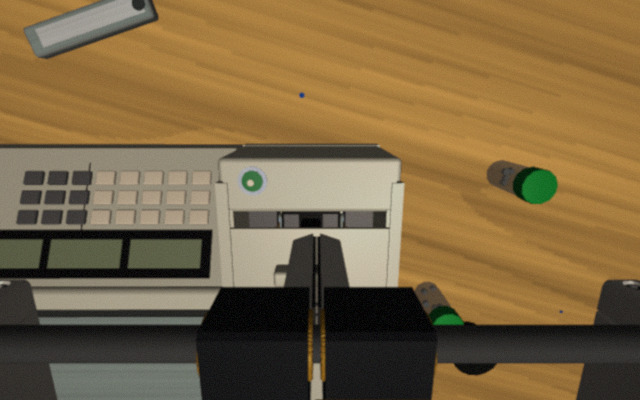

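Run:
```python
from h import *
z=np.load("pics/w2.npz");ci={k:z[k] for k in z.files};d=z['d']
print("tip",proj(ci,(.4375,.0358,.137)),"bar",proj(ci,(.463,.0385,.122)))
print("barLeftEnd top",ray(ci,(275,266),.122), "gap L/R",ray(ci,(387,221),.105),ray(ci,(231,221),.105))
print("gapF",ray(ci,(312,212),.105),"gapR",ray(ci,(312,228),.108), pt(ci,(257,270),d[270,257]),pt(ci,(257,221),d[221,257]))
print(ray(ci,(345,221),.065),ray(ci,(278,221),.065))
```

```text
tip (np.float64(315.88231572513877), np.float64(246.70510305978428)) bar (np.float64(308.5646970592131), np.float64(276.6268074098378))
barLeftEnd top [0.46180806 0.01733141 0.122     ] gap L/R [0.42094523 0.07758126 0.105     ] [ 0.4478147 -0.0166745  0.105    ]
gapF [0.4282034  0.03065048 0.105     ] gapR [0.43733622 0.03326038 0.108     ] [0.47416628 0.00701276 0.10843654] [ 0.46101656 -0.00496543  0.05501186]
[0.43946792 0.05903235 0.065     ] [0.45318627 0.01090956 0.065     ]
```

step_arm([
  {"xyz": [0,0,-0.013],"twist": [0,0,0]},
  {"xyz": [0,0,-0.027],"twist": [0,0,0]},
  {"xyz": [0,0,-0.027],"twist": [0,0,0]},
  {"xyz": [0,0,-0.027],"twist": [0,0,0]},
])

```text
time: 2.2
tool_pos: [0.4424, 0.0347, 0.1243]
ee_rot: [-1.576, 0.002, 1.847]
wrist_force: [-0.6, 0.7, -0.1]
width: 0.0005
```

step_arm([
  {"xyz": [0,0,-0.004],"twist": [0,0,0]},
  {"xyz": [0.005,0.001,-0.004],"twist": [0,0,0]},
  {"xyz": [0.01,0.003,-0.004],"twist": [0,0,0]},
  {"xyz": [0.015,0.004,-0.004],"twist": [0,0,0]},
  {"xyz": [0.02,0.0055,-0.004],"twist": [0,0,0]},
  {"xyz": [0.025,0.007,-0.004],"twist": [0,0,0]},
  {"xyz": [0.03,0.0083,-0.004],"twist": [0,0,0]},
  {"xyz": [0.035,0.0095,-0.004],"twist": [0,0,0]},
  {"xyz": [0.04,0.011,-0.004],"twist": [0,0,0]},
  {"xyz": [0.04,0.011,-0.004],"twist": [0,0,0]},
])

```text
time: 3.03
tool_pos: [0.4816, 0.0456, 0.1168]
ee_rot: [-1.572, -0.0, 1.846]
wrist_force: [-0.1, 0.6, 1.2]
width: 0.0005
```

Run:
```python
from bench import robot
import cv2,numpy as np
print(robot.get_obs()['wrist_force'])
ci=robot.camera_info("wrist");p,d=robot.snapshot("wrist");cv2.imwrite("pics/w3.png",p[:,:,::-1]);np.savez("pics/w3.npz",d=d,p=p,**ci)
```

```text
[-0.13907339  0.55188569  1.20029893]
```

View pics/w3.png

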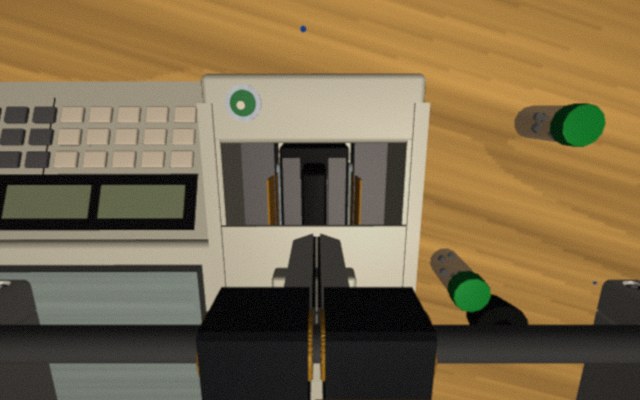

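Run:
```python
from h import *
z=np.load("pics/w3.npz");ci={k:z[k] for k in z.files}
a=ray(ci,(314,142),.105);b=ray(ci,(314,226),.108);print(a,b,np.linalg.norm(a-b))
print(proj(ci,(.4816,.0456,.109)))
```

```text
[0.42802977 0.02942636 0.105     ] [0.4707651  0.04145888 0.108     ] 0.044498196047834955
(np.float64(315.9309759945304), np.float64(246.7779312608577))
```

step_arm([
  {"xyz": [0.006,0.0016,0],"twist": [0,0,0]},
  {"xyz": [0.012,0.0033,0],"twist": [0,0,0]},
  {"xyz": [0.018,0.005,0],"twist": [0,0,0]},
  {"xyz": [0.024,0.0066,0],"twist": [0,0,0]},
  {"xyz": [0.03,0.0082,0],"twist": [0,0,0]},
  {"xyz": [0.035,0.0096,0],"twist": [0,0,0]},
  {"xyz": [0.039,0.0107,0],"twist": [0,0,0]},
  {"xyz": [0.042,0.0115,0],"twist": [0,0,0]},
  {"xyz": [0.042,0.0115,0],"twist": [0,0,0]},
])

```text
time: 3.83
tool_pos: [0.5232, 0.0572, 0.1168]
ee_rot: [-1.572, -0.001, 1.846]
wrist_force: [-0.3, 1.9, 1.7]
width: 0.0007
```

Run:
```python
from bench import robot
import cv2,numpy as np
from h import *
print(robot.get_obs()['wrist_force'])
ci=robot.camera_info("wrist");p,d=robot.snapshot("wrist");cv2.imwrite("pics/w4.png",p[:,:,::-1]);np.savez("pics/w4.npz",d=d,p=p,**ci)
```

```text
[-0.30279709  1.91387163  1.73416023]
```

View pics/w4.png

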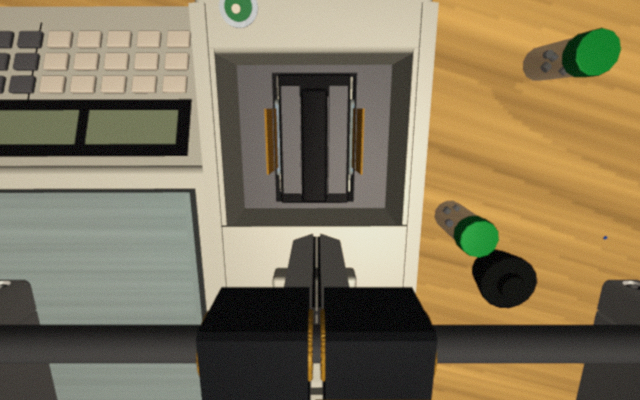

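Run:
```python
from h import *
z=np.load("pics/w4.npz");ci={k:z[k] for k in z.files};d=z['d']
a=ray(ci,(314,54),.105);b=ray(ci,(314,226),.108);print(a,b,np.linalg.norm(a-b))
A=dict(tl=(215,54),tr=(410,54),br=(408,223),bl=(223,223))
q={k:ray(ci,v,.105) for k,v in A.items()};print(q)
# rib top by dark depth
print([ (u,round(float(pt(ci,(u,140),d[140,u])[2]),4)) for u in range(270,365,5)])
print([ (v,round(float(pt(ci,(314,v),d[v,314])[2]),4)) for v in range(70,225,8)])
W=np.array([[pt(ci,(u,v),d[v,u]) if d[v,u]>0 else (0,0,0) for u in range(265,365)] for v in range(60,215)])
m=(W[...,2]>.094)&(W[...,2]<.108)
pp=W[m];print(m.sum(),pp.mean(0))
r=cv2.minAreaRect((pp[:,:2]*1000).astype(np.float32));print(r)
```

```text
[0.42921227 0.02961049 0.105     ] [0.51238623 0.05301554 0.108     ] 0.08645637439908871
{'tl': array([ 0.44219625, -0.01631225,  0.105     ]), 'tr': array([0.41662724, 0.07412221, 0.105     ]), 'br': array([0.49777486, 0.10206751, 0.105     ]), 'bl': array([0.52523311, 0.00509847, 0.105     ])}
[(270, 0.0627), (275, 0.0511), (280, 0.0648), (285, 0.0653), (290, 0.0656), (295, 0.0662), (300, 0.0646), (305, 0.1017), (310, 0.102), (315, 0.1004), (320, 0.101), (325, 0.1006), (330, 0.0645), (335, 0.0644), (340, 0.0656), (345, 0.065), (350, 0.0431), (355, 0.0551), (360, 0.0652)]
[(70, 0.0555), (78, 0.0656), (86, 0.0647), (94, 0.1016), (102, 0.1019), (110, 0.1016), (118, 0.101), (126, 0.1017), (134, 0.1024), (142, 0.1013), (150, 0.1004), (158, 0.1022), (166, 0.1025), (174, 0.1019), (182, 0.1008), (190, 0.1013), (198, 0.1017), (206, 0.0549), (214, 0.0703), (222, 0.0877)]
3144 [0.47129233 0.04150564 0.10061185]
((472.6058349609375, 41.835567474365234), (59.64250946044922, 14.995408058166504), 16.1530818939209)
```

step_arm([
  {"xyz": [0.002,0.0005,0],"twist": [0,0,0]},
  {"xyz": [0.004,0.001,0],"twist": [0,0,0]},
  {"xyz": [0.006,0.0016,0],"twist": [0,0,0]},
  {"xyz": [0.006,0.0016,0],"twist": [0,0,0]},
  {"xyz": [0.006,0.0016,0],"twist": [0,0,0]},
])

```text
time: 4.3
tool_pos: [0.5286, 0.0581, 0.1168]
ee_rot: [-1.571, 0.0, 1.846]
wrist_force: [-1.1, 0.3, 2.4]
width: 0.0005
```

step_arm([
  {"xyz": [-0.01,-0.003,0],"twist": [0,0,0]},
  {"xyz": [-0.02,-0.006,0.02],"twist": [0,0,0]},
  {"xyz": [-0.04,-0.012,0.04],"twist": [0,0,0]},
  {"xyz": [-0.0566,-0.0164,0.04],"twist": [0,0,0]},
  {"xyz": [-0.0566,-0.0164,0.04],"twist": [0,0,0]},
  {"xyz": [-0.0566,-0.0164,0.04],"twist": [0,0,0]},
])

```text
time: 4.8
tool_pos: [0.4714, 0.0416, 0.1569]
ee_rot: [-1.572, 0.001, 1.845]
wrist_force: [0.3, 0.3, -0.8]
width: 0.0002
```

step_arm([
  {"xyz": [0,0,0],"twist": [0,0,0]},
  {"xyz": [0,0,0],"twist": [0,0,0]},
  {"xyz": [0,0,0],"twist": [0,0,0]},
  {"xyz": [0,0,0],"twist": [0,0,0]},
], fingers=125)

```text
time: 5.13
tool_pos: [0.4719, 0.0419, 0.1561]
ee_rot: [-1.57, -0.0, 1.846]
wrist_force: [0.1, -0.2, -0.1]
width: 0.0239
```

Run:
```python
from bench import robot
import cv2,numpy as np
from h import *
o=robot.get_obs();print(o['tool_pos'],o['ee_rot'],o['wrist_force'],o['width'])
ci=robot.camera_info("wrist");p,d=robot.snapshot("wrist");cv2.imwrite("pics/w5.png",p[:,:,::-1]);np.savez("pics/w5.npz",d=d,p=p,**ci)
ci=robot.camera_info("top");p,d=robot.snapshot("top");cv2.imwrite("pics/t5.png",cv2.resize(p[110:300,195:405],None,fx=3.1,fy=3.1)[:,:,::-1])
```

```text
[0.47187941 0.04193478 0.1560625 ] [-1.56964895e+00 -4.09093716e-04  1.84586732e+00] [ 0.07210102 -0.15412305 -0.09121594] 0.02389836002730409
```

View pics/w5.png

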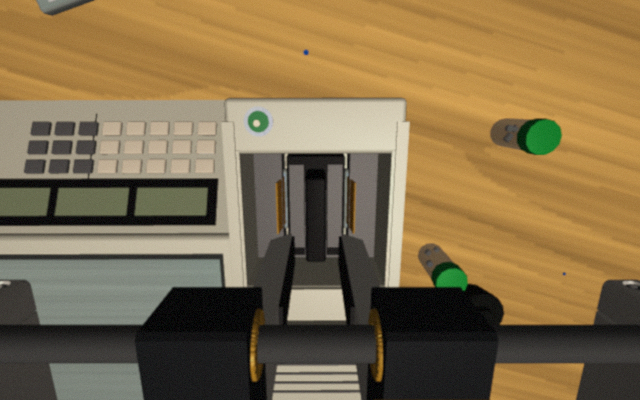

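View pics/t5.png

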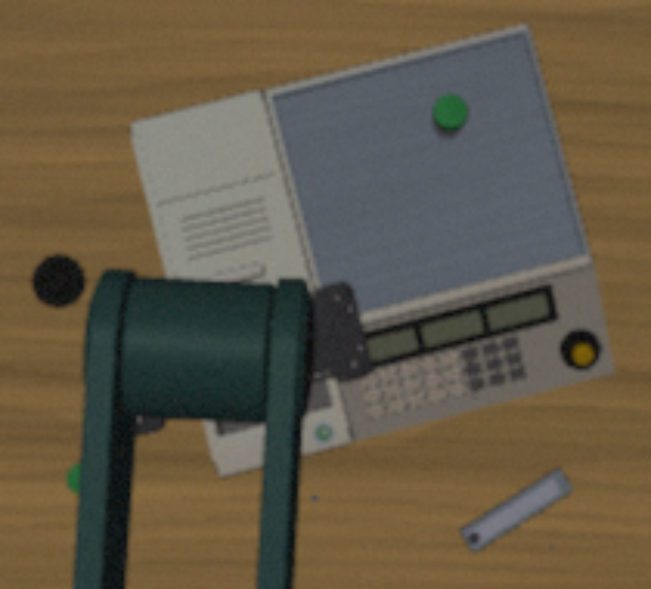

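step_arm([
  {"xyz": [0,0,0],"twist": [0,0,0]},
  {"xyz": [0,0,0],"twist": [0,0,0]},
  {"xyz": [0,0,0],"twist": [0,0,0]},
  {"xyz": [0,0,-0.02],"twist": [0,0,0]},
  {"xyz": [0,0,-0.04],"twist": [0,0,0]},
  {"xyz": [0,0,-0.04],"twist": [0,0,0]},
  {"xyz": [0,0,-0.04],"twist": [0,0,0]},
])

```text
time: 5.82
tool_pos: [0.4708, 0.0419, 0.1159]
ee_rot: [-1.568, -0.001, 1.846]
wrist_force: [0.5, 0.8, 0.1]
width: 0.048
```

Run:
```python
from bench import robot
import cv2,numpy as np
from h import *
o=robot.get_obs();print(o['tool_pos'],o['ee_rot'],o['wrist_force'],o['width'])
ci=robot.camera_info("wrist");p,d=robot.snapshot("wrist");cv2.imwrite("pics/w6.png",p[:,:,::-1])
print(proj(ci,o['tool_pos']-[0,0,.008]))
```

```text
[0.47078603 0.04188915 0.11590265] [-1.56817242e+00 -9.36099574e-04  1.84565722e+00] [0.53470601 0.78762655 0.05387599] 0.04798024761077834
(np.float64(315.9884994600274), np.float64(246.68055203151326))
```

View pics/w6.png

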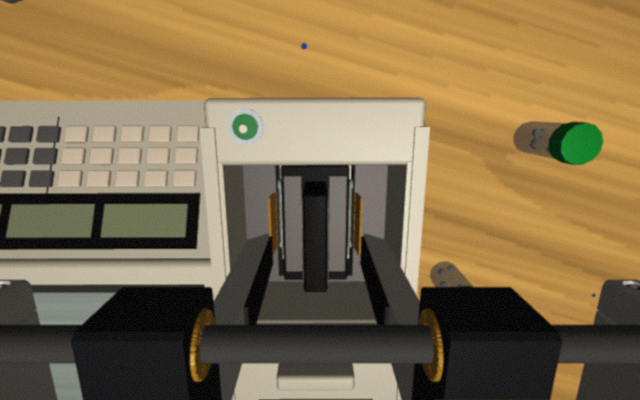

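step_arm([
  {"xyz": [0.001,0,-0.015],"twist": [0,0,0]},
  {"xyz": [0.001,0,-0.03],"twist": [0,0,0]},
  {"xyz": [0.001,0,-0.036],"twist": [0,0,0]},
  {"xyz": [0.001,0,-0.036],"twist": [0,0,0]},
])

```text
time: 6.2
tool_pos: [0.4722, 0.0419, 0.0804]
ee_rot: [-1.569, -0.001, 1.846]
wrist_force: [0.3, 1.1, 0.3]
width: 0.0481
```

step_arm([
  {"xyz": [0,0,0],"twist": [0,0,0]},
  {"xyz": [0,0,0],"twist": [0,0,0]},
  {"xyz": [0,0,0],"twist": [0,0,0]},
  {"xyz": [0,0,0],"twist": [0,0,0]},
  {"xyz": [0,0,0],"twist": [0,0,0]},
  {"xyz": [0,0,0],"twist": [0,0,0]},
  {"xyz": [0,0,0],"twist": [0,0,0]},
  {"xyz": [0,0,0],"twist": [0,0,0]},
], fingers=255)

```text
time: 6.87
tool_pos: [0.473, 0.0418, 0.0813]
ee_rot: [-1.572, 0.0, 1.846]
wrist_force: [-0.1, -0.6, 2.6]
width: 0.0138
```

step_arm([
  {"xyz": [0.0006,-0.002,0.0007],"twist": [2.02,0.57,0]},
  {"xyz": [0.0011,-0.004,0.0014],"twist": [4.04,1.14,0]},
  {"xyz": [0.0017,-0.006,0.0021],"twist": [6.06,1.71,0]},
  {"xyz": [0.0017,-0.006,0.0021],"twist": [6.06,1.71,0]},
  {"xyz": [0.0017,-0.006,0.0021],"twist": [6.06,1.71,0]},
])

```text
time: 7.28
tool_pos: [0.4746, 0.0362, 0.0834]
ee_rot: [-1.571, -0.111, 1.845]
wrist_force: [-0.8, 2.0, 3.2]
width: 0.0136
```

```bash
cat > obs.py <<'E'
from bench import robot
import numpy as np
from scipy.spatial.transform import Rotation as R
o=robot.get_obs();np.set_printoptions(precision=4,suppress=True)
a=np.radians(15.8);Rz=R.from_euler('z',-a)
T=R.from_euler('xyz',o['ee_rot'])
zt=Rz.apply(-T.as_matrix()[:,1])
print(o['time'],'pos',o['tool_pos'],'scalexyz rel',Rz.apply(o['tool_pos']-[.4725,.0418,.0808])*1000,'lean',np.arctan2(-zt[1],zt[2]),'pitch',zt[0],'F(scale)',Rz.apply(o['wrist_force']),'M',Rz.apply(o['wrist_torque']),'w',o['width'])
E
python3 obs.py
```

```text
7.2833 pos [0.4746 0.0362 0.0834] scalexyz rel [ 0.4861 -5.9742  2.5547] lean 0.11084903074177248 pitch -0.0008369330833070871 F(scale) [-0.2701  2.1526  3.1684] M [0.5061 0.0566 0.0948] w 0.013584365191318688
```

step_arm([
  {"xyz": [-0.0006,0.002,-0.00045],"twist": [-2.02,-0.57,0]},
  {"xyz": [-0.0011,0.004,-0.0009],"twist": [-4.04,-1.14,0]},
  {"xyz": [-0.0017,0.006,-0.0013],"twist": [-6.06,-1.71,0]},
  {"xyz": [-0.0023,0.008,-0.0004],"twist": [-8.08,-2.28,0]},
  {"xyz": [-0.0028,0.01,0.0006],"twist": [-10.1,-2.85,0]},
  {"xyz": [-0.0034,0.012,0.0015],"twist": [-12.12,-3.42,0]},
  {"xyz": [-0.0034,0.012,0.0015],"twist": [-12.12,-3.42,0]},
  {"xyz": [-0.0034,0.012,0.0015],"twist": [-12.12,-3.42,0]},
])

```text
time: 7.95
tool_pos: [0.4712, 0.0476, 0.0835]
ee_rot: [-1.571, 0.112, 1.848]
wrist_force: [3.5, -1.6, -6.9]
width: 0.0136
```

```bash
python3 obs.py
```

```text
7.95 pos [0.4712 0.0476 0.0835] scalexyz rel [0.3282 5.9821 2.75  ] lean -0.11191836181803937 pitch -0.0003636221152822905 F(scale) [ 2.9213 -2.4618 -6.8848] M [-0.6605 -0.7915  0.0532] w 0.013568954095853854
```

step_arm([
  {"xyz": [0.0006,-0.002,-0.0005],"twist": [2.02,0.57,0]},
  {"xyz": [0.0011,-0.004,-0.001],"twist": [4.04,1.14,0]},
  {"xyz": [0.0017,-0.006,-0.0015],"twist": [6.06,1.71,0]},
  {"xyz": [0.0023,-0.008,-0.0007],"twist": [8.08,2.28,0]},
  {"xyz": [0.0028,-0.01,0.0002],"twist": [10.1,2.85,0]},
  {"xyz": [0.0034,-0.012,0.001],"twist": [12.12,3.42,0]},
  {"xyz": [0.0034,-0.012,0.001],"twist": [12.12,3.42,0]},
  {"xyz": [0.0034,-0.012,0.001],"twist": [12.12,3.42,0]},
])

```text
time: 8.62
tool_pos: [0.4743, 0.0361, 0.0847]
ee_rot: [-1.571, -0.112, 1.844]
wrist_force: [2.9, 1.9, -6.6]
width: 0.0137
```

```bash
python3 obs.py
```

```text
8.6167 pos [0.4743 0.0361 0.0847] scalexyz rel [ 0.2178 -5.9395  3.8534] lean 0.11206518616658996 pitch -0.00017422053387787138 F(scale) [ 3.3097  1.0156 -6.598 ] M [ 0.3081 -0.8031 -0.0172] w 0.013742682790330779
```

step_arm([
  {"xyz": [-0.0006,0.002,-0.0005],"twist": [-2.02,-0.57,0]},
  {"xyz": [-0.0011,0.004,-0.001],"twist": [-4.04,-1.14,0]},
  {"xyz": [-0.0017,0.006,-0.0014],"twist": [-6.06,-1.71,0]},
  {"xyz": [-0.0023,0.008,-0.0005],"twist": [-8.08,-2.28,0]},
  {"xyz": [-0.0028,0.01,0.0004],"twist": [-10.1,-2.85,0]},
  {"xyz": [-0.0034,0.012,0.0013],"twist": [-12.12,-3.42,0]},
  {"xyz": [-0.0028,0.01,0.0008],"twist": [-10.1,-2.85,0]},
  {"xyz": [-0.0023,0.008,0.0003],"twist": [-8.08,-2.28,0]},
  {"xyz": [-0.0017,0.006,-0.0001],"twist": [-6.06,-1.71,0]},
  {"xyz": [-0.0011,0.004,0.0008],"twist": [-4.04,-1.14,0]},
  {"xyz": [-0.0006,0.002,0.0017],"twist": [-2.02,-0.57,0]},
  {"xyz": [0,0,0.0026],"twist": [0,0,0]},
])

```text
time: 9.62
tool_pos: [0.4741, 0.0362, 0.0872]
ee_rot: [-1.571, -0.111, 1.847]
wrist_force: [2.2, 2.7, -7.5]
width: 0.0137
```

```bash
python3 obs.py
```

```text
9.6167 pos [0.4741 0.0362 0.0872] scalexyz rel [-0.014  -5.8415  6.428 ] lean 0.11076355549741489 pitch 0.00019491499736419823 F(scale) [ 2.8645  1.9725 -7.4758] M [-0.4447 -0.8187 -0.0205] w 0.013714426168254273
```

step_arm([
  {"xyz": [-0.0006,0.002,-0.0005],"twist": [-2.02,-0.57,0]},
  {"xyz": [-0.0011,0.004,-0.001],"twist": [-4.04,-1.14,0]},
  {"xyz": [-0.0017,0.006,-0.0014],"twist": [-6.06,-1.71,0]},
  {"xyz": [-0.0023,0.008,-0.0005],"twist": [-8.08,-2.28,0]},
  {"xyz": [-0.0028,0.01,0.0004],"twist": [-10.1,-2.85,0]},
  {"xyz": [-0.0034,0.012,0.0013],"twist": [-12.12,-3.42,0]},
  {"xyz": [-0.0028,0.01,0.0008],"twist": [-10.1,-2.85,0]},
  {"xyz": [-0.0023,0.008,0.0003],"twist": [-8.08,-2.28,0]},
  {"xyz": [-0.0017,0.006,-0.0001],"twist": [-6.06,-1.71,0]},
  {"xyz": [-0.0011,0.004,0.0008],"twist": [-4.04,-1.14,0]},
  {"xyz": [-0.0006,0.002,0.0017],"twist": [-2.02,-0.57,0]},
  {"xyz": [0,0,0.0026],"twist": [0,0,0]},
])

```text
time: 10.62
tool_pos: [0.4741, 0.0361, 0.09]
ee_rot: [-1.571, -0.11, 1.847]
wrist_force: [2.1, 3.6, -8.8]
width: 0.014
```

```bash
python3 obs.py
python3 - <<'E'
from bench import robot
import cv2
for n in ["wrist","scene"]:
    p,d=robot.snapshot(n);cv2.imwrite(f"pics/{n}7.png",p[:,:,::-1] if n=="wrist" else cv2.resize(p[170:310,210:410],None,fx=4,fy=4)[:,:,::-1])
E
```

```text
10.6167 pos [0.4741 0.0361 0.09  ] scalexyz rel [-0.013  -5.9557  9.2355] lean 0.11044856551908792 pitch 0.00019186919060216733 F(scale) [ 2.9811  2.8838 -8.8109] M [-0.3975 -0.7317 -0.0334] w 0.013963276336336271
```

View pics/wrist7.png

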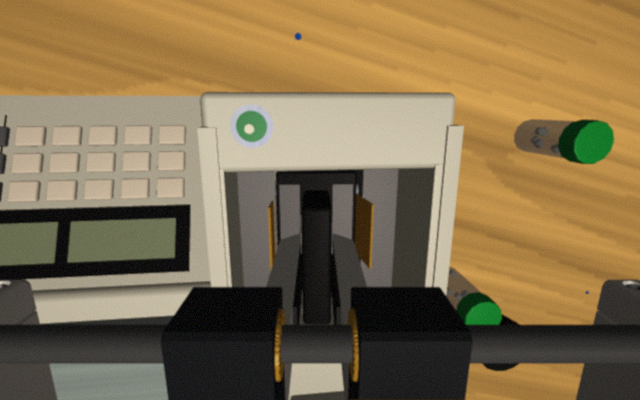

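View pics/scene7.png

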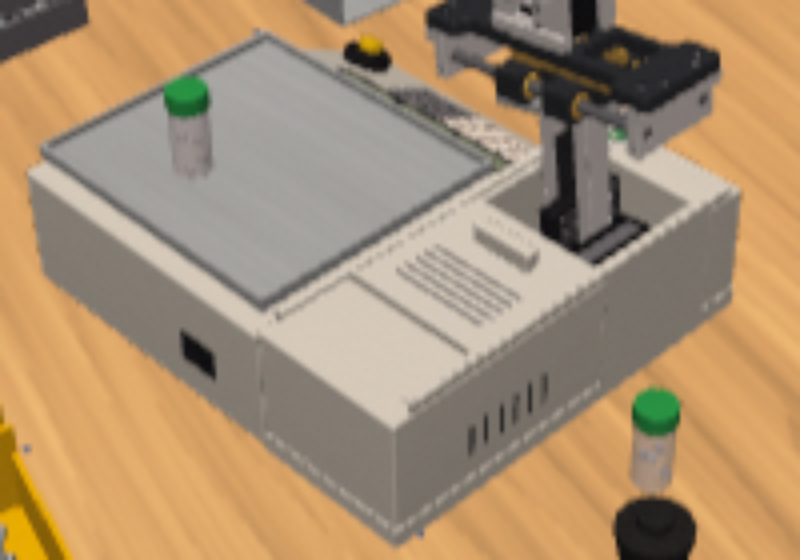

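step_arm([
  {"xyz": [-0.0006,0.002,-0.0005],"twist": [-2.02,-0.57,0]},
  {"xyz": [-0.0011,0.004,-0.001],"twist": [-4.04,-1.14,0]},
  {"xyz": [-0.0017,0.006,-0.0014],"twist": [-6.06,-1.71,0]},
  {"xyz": [-0.0023,0.008,-0.0005],"twist": [-8.08,-2.28,0]},
  {"xyz": [-0.0028,0.01,0.0004],"twist": [-10.1,-2.85,0]},
  {"xyz": [-0.0034,0.012,0.0013],"twist": [-12.12,-3.42,0]},
  {"xyz": [-0.0028,0.01,0.0008],"twist": [-10.1,-2.85,0]},
  {"xyz": [-0.0023,0.008,0.0003],"twist": [-8.08,-2.28,0]},
  {"xyz": [-0.0017,0.006,-0.0001],"twist": [-6.06,-1.71,0]},
  {"xyz": [-0.0011,0.004,0.0008],"twist": [-4.04,-1.14,0]},
  {"xyz": [-0.0006,0.002,0.0017],"twist": [-2.02,-0.57,0]},
  {"xyz": [0,0,0.0026],"twist": [0,0,0]},
])

```text
time: 11.72
tool_pos: [0.4742, 0.036, 0.0928]
ee_rot: [-1.571, -0.109, 1.847]
wrist_force: [2.3, 1.9, -7.0]
width: 0.0141
```

```bash
python3 obs.py
```

```text
11.7167 pos [0.4742 0.036  0.0928] scalexyz rel [ 0.0305 -5.9879 12.0182] lean 0.1093579106541794 pitch 7.616388635356348e-05 F(scale) [ 2.7356  1.2072 -6.9517] M [-0.3438 -0.6482 -0.0156] w 0.014149470467059878
```

step_arm([
  {"xyz": [-0.0006,0.002,-0.0005],"twist": [-2.02,-0.57,0]},
  {"xyz": [-0.0011,0.004,-0.001],"twist": [-4.04,-1.14,0]},
  {"xyz": [-0.0017,0.006,-0.0014],"twist": [-6.06,-1.71,0]},
  {"xyz": [-0.0023,0.008,-0.0005],"twist": [-8.08,-2.28,0]},
  {"xyz": [-0.0028,0.01,0.0004],"twist": [-10.1,-2.85,0]},
  {"xyz": [-0.0034,0.012,0.0013],"twist": [-12.12,-3.42,0]},
  {"xyz": [-0.0028,0.01,0.0008],"twist": [-10.1,-2.85,0]},
  {"xyz": [-0.0023,0.008,0.0003],"twist": [-8.08,-2.28,0]},
  {"xyz": [-0.0017,0.006,-0.0001],"twist": [-6.06,-1.71,0]},
  {"xyz": [-0.0011,0.004,0.0008],"twist": [-4.04,-1.14,0]},
  {"xyz": [-0.0006,0.002,0.0017],"twist": [-2.02,-0.57,0]},
  {"xyz": [0,0,0.0026],"twist": [0,0,0]},
])

```text
time: 12.72
tool_pos: [0.4752, 0.0362, 0.1007]
ee_rot: [-1.575, -0.109, 1.848]
wrist_force: [-4.9, -0.2, 12.2]
width: 0.0142
```

step_arm([
  {"xyz": [-0.0006,0.002,-0.0005],"twist": [-2.02,-0.57,0]},
  {"xyz": [-0.0011,0.004,-0.001],"twist": [-4.04,-1.14,0]},
  {"xyz": [-0.0017,0.006,-0.0014],"twist": [-6.06,-1.71,0]},
  {"xyz": [-0.0023,0.008,-0.0005],"twist": [-8.08,-2.28,0]},
  {"xyz": [-0.0028,0.01,0.0004],"twist": [-10.1,-2.85,0]},
  {"xyz": [-0.0034,0.012,0.0013],"twist": [-12.12,-3.42,0]},
  {"xyz": [-0.0028,0.01,0.0008],"twist": [-10.1,-2.85,0]},
  {"xyz": [-0.0023,0.008,0.0003],"twist": [-8.08,-2.28,0]},
  {"xyz": [-0.0017,0.006,-0.0001],"twist": [-6.06,-1.71,0]},
  {"xyz": [-0.0011,0.004,0.0008],"twist": [-4.04,-1.14,0]},
  {"xyz": [-0.0006,0.002,0.0017],"twist": [-2.02,-0.57,0]},
  {"xyz": [0,0,0.0026],"twist": [0,0,0]},
])

```text
time: 13.72
tool_pos: [0.475, 0.0374, 0.1004]
ee_rot: [-1.574, -0.112, 1.847]
wrist_force: [1.1, 2.3, -0.7]
width: 0.0137
```

```bash
python3 obs.py
python3 - <<'E'
from bench import robot
import cv2
for n in ["wrist","scene"]:
    p,d=robot.snapshot(n);cv2.imwrite(f"pics/{n}8.png",p[:,:,::-1] if n=="wrist" else cv2.resize(p[170:310,210:410],None,fx=4,fy=4)[:,:,::-1])
E
```

```text
13.7167 pos [0.475  0.0374 0.1004] scalexyz rel [ 1.2337 -4.9264 19.6287] lean 0.11175218848877128 pitch -0.003433075410466614 F(scale) [ 1.6561  1.9376 -0.7449] M [ 0.5698 -0.4632  0.0468] w 0.01372896534764281
```

View pics/wrist8.png

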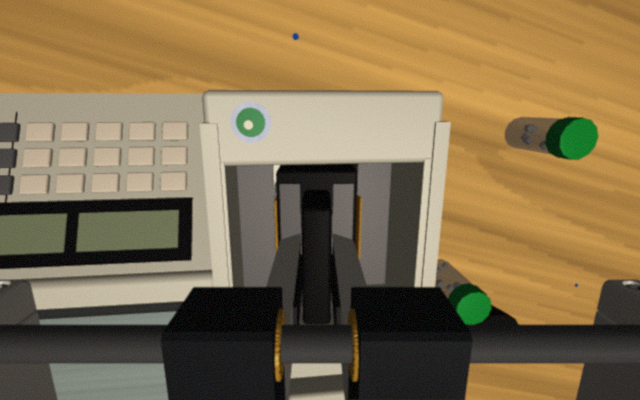

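View pics/scene8.png

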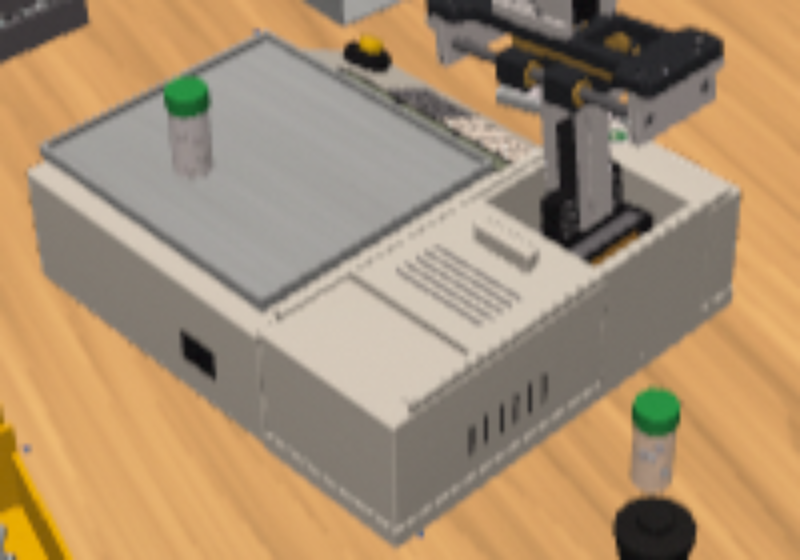

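step_arm([
  {"xyz": [-0.0006,0.002,0],"twist": [-2.02,-0.57,0]},
  {"xyz": [-0.0011,0.004,0],"twist": [-4.04,-1.14,0]},
  {"xyz": [-0.0017,0.006,0],"twist": [-6.3,-1.78,0]},
  {"xyz": [-0.0017,0.006,0.001],"twist": [-6.3,-1.78,0]},
  {"xyz": [-0.0017,0.006,0.002],"twist": [-6.3,-1.78,0]},
  {"xyz": [-0.0017,0.006,0.003],"twist": [-6.3,-1.78,0]},
])

```text
time: 14.32
tool_pos: [0.4721, 0.042, 0.1008]
ee_rot: [-1.57, 0.004, 1.846]
wrist_force: [0.5, 0.3, -4.9]
width: 0.0138
```

```bash
python3 obs.py
```

```text
14.3167 pos [0.4721 0.042  0.1008] scalexyz rel [-0.3365  0.3018 20.0328] lean -0.004292121536354013 pitch 0.001251930236415244 F(scale) [ 0.5144  0.1592 -4.9463] M [ 0.1475 -0.3454  0.0129] w 0.013797261749818322
```

Force is about the pack's own weight: free. Lift.

step_arm([
  {"xyz": [0,0,0.003],"twist": [0,0,0]},
  {"xyz": [0,0,0.008],"twist": [0,0,0]},
  {"xyz": [0,0,0.015],"twist": [0,0,0]},
  {"xyz": [0,0,0.025],"twist": [0,0,0]},
])

```text
time: 14.65
tool_pos: [0.4717, 0.0412, 0.1263]
ee_rot: [-1.568, 0.004, 1.845]
wrist_force: [0.5, 0.3, -3.3]
width: 0.0138
```

step_arm([
  {"xyz": [0,0,0.015],"twist": [0,0,0]},
  {"xyz": [0,0,0.03],"twist": [0,0,0]},
  {"xyz": [0,0,0.045],"twist": [0,0,0]},
  {"xyz": [0,0,0.06],"twist": [0,0,0]},
  {"xyz": [0,0,0.07],"twist": [0,0,0]},
  {"xyz": [0,0,0.077],"twist": [0,0,0]},
  {"xyz": [0,0,0.077],"twist": [0,0,0]},
  {"xyz": [0,0,0.077],"twist": [0,0,0]},
  {"xyz": [0,0,0.077],"twist": [0,0,0]},
])

```text
time: 15.4
tool_pos: [0.4721, 0.0418, 0.2024]
ee_rot: [-1.569, 0.004, 1.846]
wrist_force: [0.1, 0.4, -5.4]
width: 0.0137
```

```bash
python3 obs.py
python3 - <<'E'
from bench import robot
import cv2,numpy as np
for n in ["wrist","scene","top"]:
    ci=robot.camera_info(n);p,d=robot.snapshot(n);np.savez(f"pics/{n}9.npz",d=d,p=p,**ci)
    q={"wrist":p,"scene":cv2.resize(p[130:310,210:410],None,fx=3.3,fy=3.3),"top":cv2.resize(p[110:300,195:405],None,fx=3.1,fy=3.1)}[n]
    cv2.imwrite(f"pics/{n}9.png",q[:,:,::-1])
E
```

```text
15.4 pos [0.4721 0.0418 0.2024] scalexyz rel [ -0.3743   0.1147 121.5866] lean -0.003681291180351136 pitch 0.0019307309222734708 F(scale) [ 0.1631  0.3485 -5.4116] M [ 0.035  -0.0162  0.019 ] w 0.013738636809224344
```

View pics/wrist9.png

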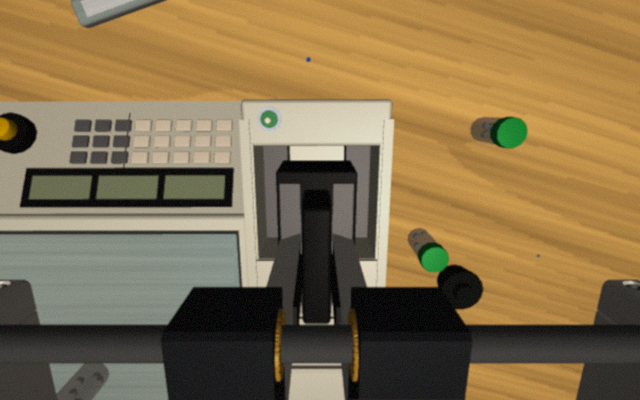

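View pics/scene9.png

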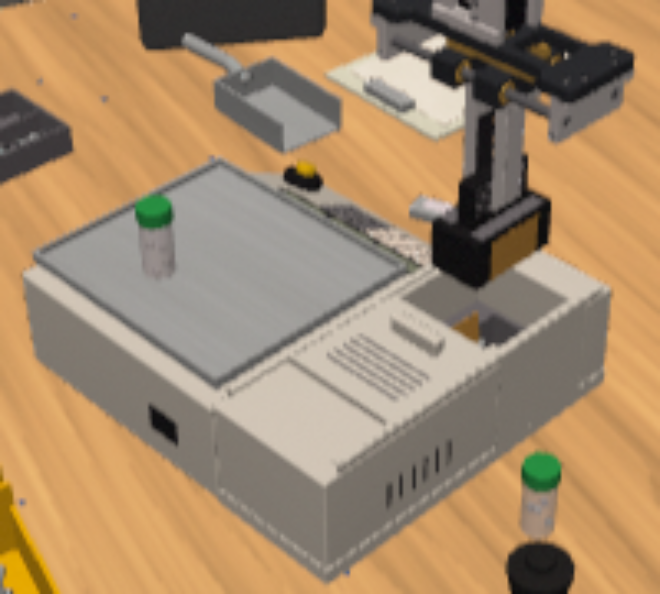

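View pics/top9.png

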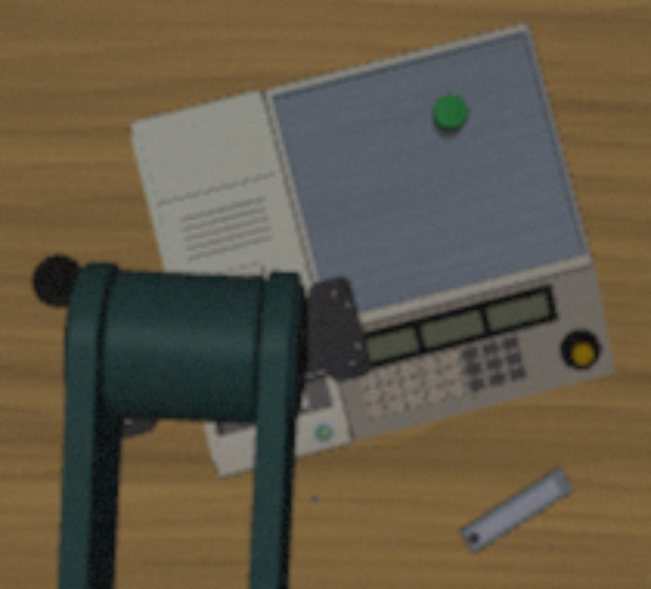

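Run:
```python
from h import *
z=np.load("pics/wrist9.npz");ci={k:z[k] for k in z.files};d=z['d']
for uv in [(289,200),(343,200),(316,178),(316,205)]: print(uv,np.round(pt(ci,uv,d[uv[1],uv[0]]),4))
z=np.load("pics/scene9.npz");ci={k:z[k] for k in z.files};d=z['d']
W=np.array([[pt(ci,(u,v),d[v,u]) for u in range(335,382)] for v in range(180,225)])
col=z['p'][180:225,335:382].astype(int)
# wooden brown face / black body points near pack xy
m=(abs(W[...,0]-.472)<.07)&(abs(W[...,1]-.042)<.05)&(W[...,2]>.118)
print(W[m][:,2].min(), np.percentile(W[m][:,2],[1,5]))
```

```text
(289, 200) [0.4527 0.021  0.1871]
(343, 200) [0.4447 0.0493 0.1871]
(316, 178) [0.4371 0.0318 0.1867]
(316, 205) [0.443  0.0337 0.2188]
0.14478988736635443 [0.1488948  0.15195241]
```

step_arm([
  {"xyz": [0,0,0],"twist": [0,0,0]},
  {"xyz": [0,0,0],"twist": [0,0,0]},
  {"xyz": [0,0,0],"twist": [0,0,0]},
  {"xyz": [0,0,0],"twist": [0,0,0]},
  {"xyz": [0,0,0],"twist": [0,0,0]},
  {"xyz": [0,0,0],"twist": [0,0,0]},
])

```text
time: 16.05
tool_pos: [0.4727, 0.0419, 0.2034]
ee_rot: [-1.571, 0.004, 1.846]
wrist_force: [-0.2, 0.3, -3.6]
width: 0.0138
```

```bash
python3 obs.py; python3 -c "
from bench import robot
print(robot.get_obs()['qvel']);print(robot.close_job())"
```

```text
16.05 pos [0.4727 0.0419 0.2034] scalexyz rel [  0.1984   0.0261 122.6007] lean -0.004264380556375209 pitch -7.120528301718231e-05 F(scale) [-0.1608  0.3409 -3.588 ] M [ 0.0167 -0.0581 -0.009 ] w 0.013847516002020872
[-0.00101129  0.0017573  -0.00222148  0.00065312  0.00127323 -0.00159893]
the job is handed in; nothing more can be done
None
```

The battery pack is out and held upright just clear above the open bay, and I handed the job in at about 16 s. No verdict was reported.

I pushed the cover back by its thumb bar, pinched the rib, and rocked the pack about 0.11 rad each way. It came free of the blades after roughly 15 to 20 mm of rise.

**Last checks:**
- **Pack:** its underside is about 35 mm above the cover rails, within about 1 mm of where the rib stood before rocking. The lean is under 0.01 rad. The wrist reads 3.6 N, which is about the pack's own weight, and the arm is nearly still. The fingers sit at 13.8 mm on the 14 mm rib.
- **Cover:** I estimate it is about 96 mm open. That comes from measuring it at about 90 mm and pushing 6 mm more. I did not measure it again afterwards, but the bay is clearly open in the last pictures.
- **Scale and bystanders:** the scale and the visible things around it look unmoved by eye in the last pictures. In the top view one counter vial was hidden behind the arm, but the wrist view shows it standing.

When the pack let go, it jumped up a few millimetres. The wrist force read 12 N upward just after, then dropped to almost nothing. I saw no movement of the scale from it.

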